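Load the bare castings into their checking nests

TASK

Load the checking station with the bare aluminium castings: set the round flange flat in the round green nest, the hollow square housing flat in the square nest and the long link flat in the oblong nest. Only once all three nests are filled, put the bare aluminium cover on top of the housing, centred and square with its sides. Leave the black-coated castings and the brass plug gauge standing where they are.

Things in the scene. Friction and masses are not known exactly. Their poses are not given: they have to be found in the camera images.
- flange: Bare aluminium round flange, loose: disc 72 mm across and 14 mm thick with a central round hub 34 mm across that rises to 50 mm; taken by the hub. 0.18 to 0.35 kg. Origin: centre of the underside; z up.
- housing: Bare aluminium square housing, loose: an open-topped hollow box 60 x 60 mm (x, y) and 50 mm high, walls and floor 8 mm; taken across two parallel outer faces, high enough that the fingertips stay above the nest's rim. 0.22 to 0.45 kg. Origin: centre of the underside; z up.
- cover: Bare aluminium cover, loose: plate 60 x 60 mm and 8 mm thick with a grip rib on top, 40 mm long (x) and 22 mm wide (y), up to 36 mm height; taken across the rib's 22 mm. It simply lies on the housing's rim, nothing locates it. 0.09 to 0.18 kg. Origin: centre of the underside; z up.
- link: Bare aluminium link, loose: plate with round ends, 112 mm long (x), 38 mm wide (y), 12 mm thick, with a central rib 50 mm long (x) and 16 mm wide (y) that rises to 41 mm; taken across the rib's 16 mm. Either way round is right. 0.13 to 0.25 kg. Origin: centre of the underside; z up.
- round_nest: Dark green round tray fixed to the bench, 104 mm across, rim 14 mm high and 7 mm thick (opening 90 mm), floor 6 mm above the bench. For the flange. Origin: centre of the underside; z up.
- square_nest: Dark green square tray fixed to the bench, 90 x 90 mm (x, y), rim 14 mm high and 6 mm thick (opening 78 mm), floor 6 mm above the bench. For the housing. Origin: centre of the underside; z up.
- long_nest: Dark green oblong tray fixed to the bench, 144 mm (x) by 68 mm (y), rim 14 mm high and 6 mm thick (opening 132 x 56 mm), floor 6 mm above the bench. For the link; either way round is right. Origin: centre of the underside; z up.
- black_flange: Black-coated flange, same shape and size as the bare one, loose. Not part of the job: leave it where it is. Origin: centre of the underside; z up.
- black_cover: Black-coated cover, same shape and size as the bare one, loose. Not part of the job: leave it where it is. Origin: centre of the underside; z up.
- plug_gauge: Brass plug gauge with a red tip standing upright on the bench among the castings, loose: foot 24 mm across, stem 14 mm, 52 mm high. Leave it standing. Origin: centre of the underside; z up.

How it is judged:
By the outcome, as a careful person would: the job done as asked, in the order asked, and still so for the second after the job is handed in, with the robot touching nothing.
It also fails if it takes over 112 s, if anything falls off the work surface, if the arm or the gripper's body presses on something with over 40 N, if the wrist force passes 120 N, or if a joint passes its speed limit or range.

ROBOT

A 6-joint arm with a two-finger parallel gripper is mounted at the origin on the work surface. World frame = base frame: x ahead of the robot, y to its left, z up, the work surface at z = 0. Lengths are in mm, angles in rad, forces in N, time in s.
With the tool pointing down it reaches from about 300 to 775 mm from the base axis. Payload 14.6 kg.
Tool frame: the origin (TCP) lies between the finger pads; the fingertips stand 19 mm ahead of it and the grasp point (between the pads) is the TCP (manip.tcp_to_tips is the distance from the TCP to the fingertips, in mm); x points along the fingers, z is the direction in which the jaws open and shut, and the axes are right-handed (so a half turn about x gives the same grasp; the last joint's range is limited). The gripper opens to 94 mm and grips with 3 to 60 N. Pads are 16 mm wide; open, the fingers measure 119 mm over their backs; the gripper's body (75 mm by 177 mm) begins 78 mm behind the grasp point.
Start: joints at [1.265, 0.3, 1.521, -0, 1.321, -0.067], TCP at [130.093, 534.383, 224.446] pointing down, gripper open.
Joint ranges: [-3.03, 3.03], [-0.79, 2.21], [0.23, 2.52], [-1.04, 4.18], [0, 3.07], [-2.55, 2.55]. Speed limits (rad/s): [2.22, 2.22, 2.57, 3.14, 3.14, 3.14].

INTERFACE

Orientations are given as [roll, pitch, yaw] about the fixed x, y, z axes, in that order (R = Rz(yaw) Ry(pitch) Rx(roll)).
In Python, from cell import manip gives the robot as it stands.
- The arm moves only by the tool jog_arm, never from a script. Its argument "moves" is a list that holds one entry, the list of rows, each a list of 6 numbers: the shift along the world's x, y, z in mm, then the turn, a rotation vector about the world's x, y, z in degrees. In form: [[[dx, dy, dz, wx, wy, wz], ...]]. A call has 1 to 5 rows; each row shifts and turns the pose as measured when the row begins; what a row does not reach is not made up. A row lasts 1/10 s, in which the tool goes at most 50 mm and 8.59 degrees, less where a joint would pass 70% of its speed; a pose out of reach is approached as far as the arm can. A call is refused whole if a number of a shift passes 50 or a number of a turn 8.59, either way. A call with a gripper value outside its range is refused whole. "gripper" is the opening, from -1 (shut) to 1 (fully open), set as the call begins (left out, the last holds). The fingers move at their own pace and stop on an object; "squeeze" is the grip in N (left out, the last holds). Time passes only in rows, so rows that do not move let the fingers close. It gives the time, the measured TCP pose, the force and the opening at its end, in the units of the state.
- manip.read_state(): the state, without advancing time (a new reading comes with each control period).
- manip.camera(name): name is "side" or "top"; returns (picture, depth): 400x640x3 uint8, blue, green, red; 400x640 float32, mm along the optical axis (not along the pixel's ray), 0 where there is no reading.
- manip.camera_params(name): a dict with "fx", "fy", "cx", "cy" (pixels), "rvec" (rotation vector, rad) and "tvec" (3), from world to camera coordinates, as OpenCV has them. Camera axes: x right, y down, z forward; pixel columns grow to the right and rows downward; lengths in mm; the calibration is good to about 2 mm. A picture is of the moment at which its call begins. camera_params takes no time and is no camera call.
- manip.sign_off(): hands the job in, once; it reports no verdict.
The state is a dict: "clock": time; "joints": joint angles; "qd": joint speeds; "effort": joint torques, N m; "eef_pos": TCP position; "eef_rot": TCP orientation; "wrist_force": force on the tool from outside, world axes, zero at the start; "moment": the same for the moment, N m; "finger_gap": finger opening in mm.
Only numpy, scipy, OpenCV 4.12 (cv2) and the standard library are available. Lean on these libraries where they do the work, as an engineer would, in place of code of your own. Each camera call takes 0.05 s, during which the arm holds its last target. There are 200 camera calls.

## Working session

There is one attempt and no reset: what is moved stays moved. The work goes in short steps, Python scripts to look and compute and a tool call to move; the robot and the scene stay as the last step left them, time stands still between calls to the robot, and variables do not carry over. Pictures are saved under pics/ and viewed, about 12 in all and at most 16, crops included, and the job is handed in when it is done.

Besides the shell and the picture viewer there is one more tool, called as a command line: name --argument value ..., lists and objects as JSON in quotes. jog_arm: Moves the arm, as the interface text tells. Its arguments: {"type":"object","properties":{"moves":{"type":"array","items":{"type":"array","items":{"type":"array","items":{"type":"number"}}}},"gripper":{"type":"number"},"squeeze":{"type":"number"}},"required":["moves"]}

```bash
mkdir -p pics; ls
cat > h.py <<'E'
import numpy as np, cv2
from cell import manip
def P(n):
    p=manip.camera_params(n); R=cv2.Rodrigues(np.array(p['rvec'],float))[0]
    K=np.array([[p['fx'],0,p['cx']],[0,p['fy'],p['cy']],[0,0,1.]]); return K,R,np.array(p['tvec'],float).ravel()
def world(n,depth):
    K,R,t=P(n); v,u=np.mgrid[:400,:640]
    c=np.stack([(u-K[0,2])/K[0,0]*depth,(v-K[1,2])/K[1,1]*depth,depth],-1)
    return (c-t)@R
def ray(n,u,v,z):
    K,R,t=P(n); d=R.T@np.linalg.solve(K,[u,v,1.]); o=-R.T@t; return o+d*(z-o[2])/d[2]
E
python3 - <<'E'
from h import *
print(manip.read_state())
for n in('top','side'):
    im,d=manip.camera(n); cv2.imwrite(f'pics/{n}0.png',im); np.savez(f'{n}0.npz',im=im,d=d)
    K,R,t=P(n); print(n,K[0,0],-R.T@t,R.round(2).tolist(), (d==0).mean())
E
```

```text
pics
{'clock': 0.0, 'joints': array([ 1.26541142e+00,  3.00455699e-01,  1.52157333e+00, -1.86599632e-05,
        1.32069523e+00, -6.65915736e-02]), 'qd': array([-1.19830529e-03,  1.09354500e-03, -2.97929553e-03,  8.97611039e-04,
        2.92005198e-04,  7.82090419e-05]), 'effort': array([-1.57891176e-03, -5.31804407e+01, -3.52748144e+01,  7.07406714e-02,
        2.44121114e-02, -7.84901999e-05]), 'eef_pos': array([130.0229993 , 534.16582321, 223.89804255]), 'eef_rot': array([ 3.09097174,  1.56966457, -1.86020594]), 'wrist_force': array([ 0.59957227, -0.38065346,  0.11985597]), 'moment': array([-0.03238983,  0.03800363,  0.01890764]), 'finger_gap': 94.14585905925338}
top 481.90382357195625 [ 433.58607363   18.92651217 1412.29922342] [[-0.02, -1.0, 0.02], [-1.0, 0.02, -0.09], [0.09, -0.02, -1.0]] 0.00395703125
side 503.4088113929486 [ 425.34068462 -912.09775622  939.92365834] [[0.99, -0.13, 0.01], [-0.08, -0.68, -0.73], [0.1, 0.72, -0.69]] 0.0040234375
```

View pics/top0.png

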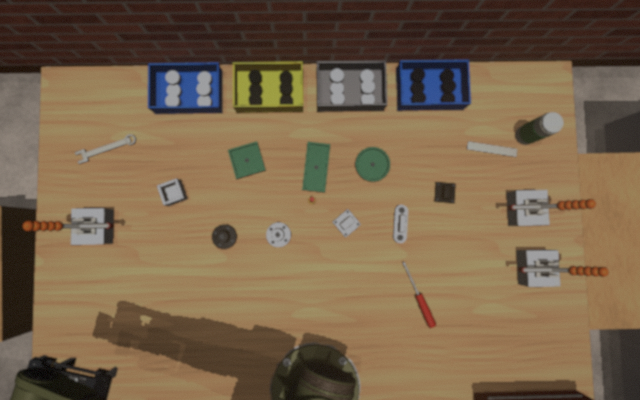

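View pics/side0.png

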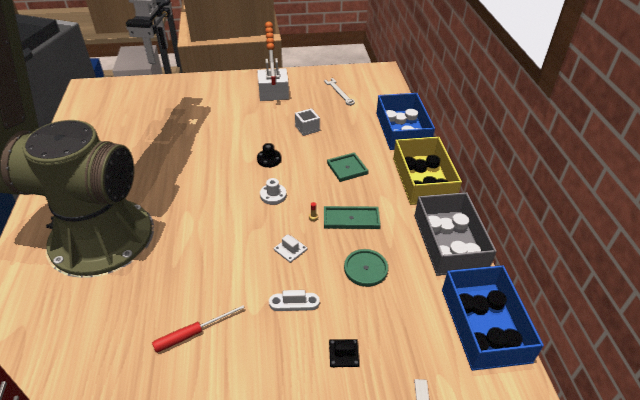

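The top view shows the housing (172,191), flange (278,235), cover (346,222), link (401,224), gauge (311,199), the nests: square (247,160), oblong (316,167) and round (372,164), and the black parts (224,236) and (445,192). The side view agrees. Next I measure each one from the depth of both views.

```bash
cat > m.py <<'E'
from h import *
import sys
# name: rough centre (from top pixels), radius
S={'flange':(278,235,45,25),'housing':(172,191,50,50),'cover':(346,222,50,20),'link':(401,224,65,20),'gauge':(311,199,25,26),'bflange':(224,236,45,25),'bcover':(445,192,50,20),
'round':(372,164,65,8),'square':(247,160,75,8),'long':(316,167,90,8)}
def seg(n,im,d,names=S):
    W=world(n,d)
    for k in names:
        u,v,r,h=S[k]; c=ray('top',u,v,h)[:2]
        m=(np.hypot(*(W[...,:2]-c).transpose(2,0,1))<r)&(d>0)
        hsv=cv2.cvtColor(im,cv2.COLOR_BGR2HSV)
        near=W[m]; zb=np.percentile(near[:,2],[1,50,99]).round(1)
        out=[]
        if k in('round','square','long'):
            sel=m&(abs(hsv[...,0].astype(int)-75)<20)&(hsv[...,1]>80); out=[('green',sel)]
        else:
            zt=zb[2]; out=[('all',m&(W[...,2]>4.5)),('top',m&(W[...,2]>zt-8))]
        for l,s in out:
            p=W[s]
            if len(p)<4: continue
            (cx,cy),(w,hh),a=cv2.minAreaRect(p[:,:2].astype(np.float32))
            (ex,ey),er=cv2.minEnclosingCircle(p[:,:2].astype(np.float32))
            print(n,k,l,len(p),'z',zb,'rect',round(cx,1),round(cy,1),round(w,1),round(hh,1),'ang',round(a,1),'mean',p.mean(0).round(1),'ztop',np.median(p[:,2]).round(1),'circ',round(ex,1),round(ey,1),round(er,1))
if __name__=='__main__':
    for n in('top','side'):
        f=np.load(n+'0.npz'); seg(n,f['im'],f['d'])
E
python3 m.py
python3 - <<'E'
from h import *
f=np.load('top0.npz')['im'][130:260,150:480]; cv2.imwrite('pics/topc.png',cv2.resize(f[:, :],None,fx=2.4,fy=2.4,interpolation=cv2.INTER_CUBIC))
E
```

```text
top flange all 522 z [-4.  14.  55.5] rect 437.2 99.7 88.0 85.3 ang 65.8 mean [437.7  98.5  23. ] ztop 16.7 circ 437.1 99.4 44.8
top flange top 111 z [-4.  14.  55.5] rect 438.3 99.6 31.1 30.8 ang 89.4 mean [438.1  98.9  51.6] ztop 51.4 circ 437.8 98.9 16.9
top housing all 635 z [-4.1 10.3 56.9] rect 565.0 398.2 97.0 89.8 ang 41.6 mean [563.9 397.9  30. ] ztop 29.6 circ 566.1 396.3 49.3
top housing top 203 z [-4.1 10.3 56.9] rect 564.0 399.7 60.1 62.2 ang 18.5 mean [564.  400.1  52.4] ztop 52.1 circ 563.7 400.1 40.7
top cover all 472 z [-4.5  4.8 41.1] rect 468.4 -94.8 93.5 87.5 ang 88.6 mean [468.1 -97.9  15.3] ztop 9.9 circ 470.2 -96.5 49.6
top cover top 98 z [-4.5  4.8 41.1] rect 467.8 -99.2 21.2 38.7 ang 39.5 mean [467.7 -99.4  37.5] ztop 37.3 circ 468.8 -98.4 20.5
top link all 612 z [-5.3  3.  44.2] rect 463.5 -254.3 124.4 120.1 ang 8.2 mean [ 463.  -254.4   16.6] ztop 12.9 circ 462.3 -254.0 64.7
top link top 98 z [-5.3  3.  44.2] rect 463.1 -256.0 15.6 48.5 ang 88.4 mean [ 462.4 -256.    41.4] ztop 41.1 circ 463.1 -254.4 24.9
top gauge all 79 z [-4.3  2.8 56.6] rect 538.8 3.1 4
[... 2698 characters left out ...]
 circ 436.2 253.7 19.3
side bcover all 769 z [-4.2  2.5 37.5] rect 552.6 -392.8 63.5 59.7 ang 84.4 mean [ 550.7 -399.5   16.9] ztop 9.2 circ 552.1 -393.8 41.5
side bcover top 218 z [-4.2  2.5 37.5] rect 552.5 -392.9 24.3 39.3 ang 84.4 mean [ 552.1 -394.6   34.7] ztop 34.9 circ 552.3 -392.2 21.8
side round green 1183 z [-3.9  5.2 16.1] rect 638.3 -184.4 102.0 96.9 ang 80.2 mean [ 638.3 -184.     7.3] ztop 6.4 circ 637.9 -184.1 52.3
side square green 665 z [-4.6  3.9 16.6] rect 655.9 185.9 90.0 95.5 ang 17.6 mean [656.9 184.4   7.8] ztop 7.0 circ 656.1 184.8 60.8
side long green 1097 z [-4.1  2.3 16.2] rect 632.6 -16.9 72.4 139.5 ang 81.5 mean [632.8 -17.3   7.5] ztop 6.7 circ 632.5 -18.4 75.8
```

View pics/topc.png

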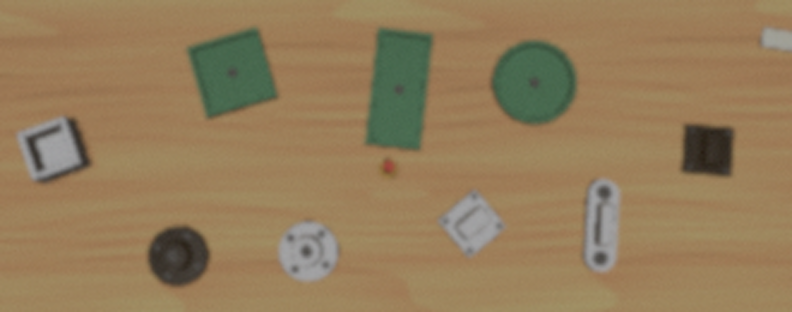

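The crop gives the nest centre marks: top picture (246.7,160), (316.2,167.1) and (372.5,164.2); side picture (347,167), (351,217) and (366,268). Now I work out the nest centres and the tool's turn.

```bash
cat >> h.py <<'E'
from scipy.spatial.transform import Rotation as Ro
def st(x=None,y=None,z=None,jaw=None):
    s=manip.read_state(); M=Ro.from_euler('xyz',s['eef_rot']).as_matrix(); p=s['eef_pos']
    j=np.degrees(np.arctan2(M[1,2],M[0,2])); print('t',round(s['clock'],2),'p',p.round(1),'jaw',j.round(1),'down',M[:,0].round(3),'gap',round(s['finger_gap'],1),'F',s['wrist_force'].round(1),'q6',s['joints'][5].round(2))
    if x is not None: print('go',(np.array([x,y,z])-p).round(1),'turn',((jaw-j+90)%180-90).round(1))
E
python3 - <<'E'
from h import *
for k,a,b in(('sq',(246.7,160),(347,167)),('long',(316.2,167.1),(351,217)),('rd',(372.5,164.2),(366,268))):
    print(k,ray('top',*a,6).round(1),ray('side',*b,6).round(1))
    # two-view height
    Ps=[];
    for n,(u,v) in(('top',a),('side',b)):
        K,R,t=P(n);Ps.append((K@np.c_[R,t],np.array([[u],[v]],float)))
    X=cv2.triangulatePoints(Ps[0][0],Ps[1][0],Ps[0][1],Ps[1][1]).ravel();print((X[:3]/X[3]).round(1))
st(564,398,120,18); st(564,398,120,108)
E
```

```text
sq [658.4 190.2   6. ] [657.3 185.7   6. ]
[658.7 190.7   1.7]
long [634.1 -13.8   6. ] [633.7 -15.1   6. ]
[634.1 -13.8   4.7]
rd [ 640.1 -180.2    6. ] [ 639.6 -185.1    6. ]
[ 640.8 -181.     0.7]
t 0.1 p [130.  534.2 223.9] jaw 76.3 down [-0.    -0.001 -1.   ] gap 94.4 F [-0.1  0.1  0.4] q6 -0.07
go [ 434.  -136.2 -103.9] turn -58.3
t 0.1 p [130.  534.2 223.9] jaw 76.3 down [-0.    -0.001 -1.   ] gap 94.4 F [-0.1  0.1  0.4] q6 -0.07
go [ 434.  -136.2 -103.9] turn 31.7
```

jog_arm --moves '[[[45,-14,-5,0,0,-8],[45,-14,-5,0,0,-8],[45,-14,-5,0,0,-8],[45,-14,-5,0,0,-8],[45,-14,-5,0,0,-8]]]' --gripper 1 --squeeze 25

```text
clock: 0.6
eef_pos: [357.0, 462.5, 197.6]
eef_rot: [2.808, 1.569, -2.856]
wrist_force: [0.5, 1.2, 0.2]
finger_gap: 94.0
```

jog_arm --moves '[[[45,-14,-8,0,0,-8],[45,-14,-8,0,0,-8],[45,-14,-8,0,0,-2],[45,-14,-8,0,0,0],[20,-6,-8,0,0,0]]]'

```text
clock: 1.1
eef_pos: [567.1, 394.2, 154.2]
eef_rot: [-3.105, 1.567, -2.822]
wrist_force: [-0.5, -0.1, -0.9]
finger_gap: 93.9
```

```bash
python3 -c "
from h import *
st(564,398,36,18)"
```

```text
t 1.1 p [567.1 394.2 154.2] jaw 16.2 down [-0.004 -0.001 -1.   ] gap 93.9 F [-0.5 -0.1 -0.9] q6 0.27
go [  -3.1    3.8 -118.2] turn 1.8
```

jog_arm --moves '[[[-3,4,-10,0,0,2],[0,0,-40,0,0,0],[0,0,-40,0,0,0],[0,0,-20,0,0,0],[0,0,-8,0,0,0]]]'

```text
clock: 1.6
eef_pos: [563.1, 397.3, 29.3]
eef_rot: [-3.06, 1.564, -2.738]
wrist_force: [-0.5, 0.6, 0.3]
finger_gap: 94.1
```

jog_arm --moves '[[[0,0,0,0,0,0],[0,0,0,0,0,0],[0,0,0,0,0,0],[0,0,0,0,0,0],[0,0,0,0,0,0]]]' --gripper -1 --squeeze 25

```text
clock: 2.1
eef_pos: [562.6, 399.2, 32.5]
eef_rot: [3.023, 1.568, -2.936]
wrist_force: [1.5, -0.1, -2.9]
finger_gap: 59.8
```

jog_arm --moves '[[[0,0,0,0,0,0],[0,0,0,0,0,0],[0,0,0,0,0,0],[0,0,0,0,0,0],[0,0,0,0,0,0]]]'

```text
clock: 2.6
eef_pos: [562.5, 399.0, 32.7]
eef_rot: [3.05, 1.567, -2.909]
wrist_force: [-0.3, -0.4, -1.8]
finger_gap: 59.7
```

```bash
python3 -c "
from h import *
st(658,188.5,42,15.5)"
```

```text
t 2.6 p [562.5 399.   32.7] jaw 18.6 down [-0.003 -0.001 -1.   ] gap 59.7 F [-0.3 -0.4 -1.8] q6 0.24
go [  95.5 -210.5    9.3] turn -3.1
```

jog_arm --moves '[[[0,0,20,0,0,0],[0,0,40,0,0,0],[15,-35,5,0,0,0],[20,-45,0,0,0,-1],[20,-45,0,0,0,-1]]]'

```text
clock: 3.1
eef_pos: [615.4, 275.7, 99.2]
eef_rot: [3.105, 1.566, -2.881]
wrist_force: [0.7, -0.3, -2.1]
finger_gap: 59.7
```

jog_arm --moves '[[[20,-45,0,0,0,-1],[15,-30,0,0,0,0],[5,-10,0,0,0,0],[0,0,0,0,0,0],[0,0,0,0,0,0]]]'

```text
clock: 3.6
eef_pos: [658.0, 182.4, 99.4]
eef_rot: [-3.097, 1.566, -2.825]
wrist_force: [-0.6, 1.0, -2.8]
finger_gap: 59.7
```

```bash
python3 -c "
from h import *
st(658,188.5,39.5,15.5)
im,d=manip.camera('side'); cv2.imwrite('pics/s1.png',cv2.resize(im[60:260,200:440],None,fx=3,fy=3))"
```

```text
t 3.6 p [658.  182.4  99.4] jaw 15.6 down [-0.004 -0.001 -1.   ] gap 59.7 F [-0.6  1.  -2.8] q6 -0.06
go [  0.    6.1 -59.9] turn -0.1
```

View pics/s1.png

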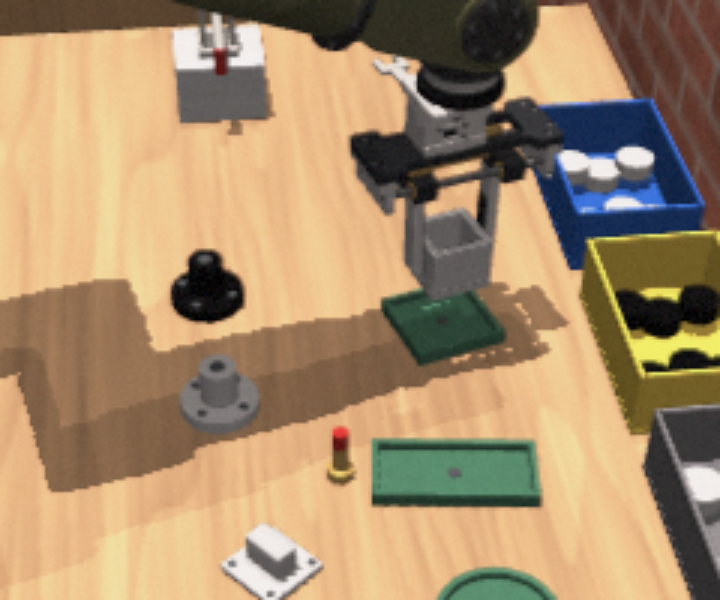

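The side view shows the housing held squarely above the square nest, at about (450,260) in the crop. Lowering it now.

jog_arm --moves '[[[0,6,0,0,0,0],[0,0,-25,0,0,0],[0,0,-20,0,0,0],[0,0,0,0,0,0],[0,0,0,0,0,0]]]'

```text
clock: 4.15
eef_pos: [655.9, 197.3, 54.7]
eef_rot: [2.968, 1.568, -3.034]
wrist_force: [-0.4, -0.1, -2.4]
finger_gap: 59.6
```

```bash
python3 -c "
from h import *
st(658,188.5,39.5,15.5)"
```

```text
t 4.15 p [655.9 197.3  54.7] jaw 16.1 down [-0.003 -0.    -1.   ] gap 59.6 F [-0.4 -0.1 -2.4] q6 -0.04
go [  2.1  -8.8 -15.2] turn -0.6
```

jog_arm --moves '[[[2,-9,0,0,0,0],[0,0,0,0,0,0],[0,0,0,0,0,0],[0,0,-8,0,0,0],[0,0,0,0,0,0]]]'

```text
clock: 4.65
eef_pos: [659.1, 188.6, 49.7]
eef_rot: [0.143, 1.569, 0.425]
wrist_force: [-0.7, -0.4, -2.8]
finger_gap: 59.6
```

jog_arm --moves '[[[0,0,0,0,0,0],[0,0,-2,0,0,0],[0,0,-2,0,0,0],[0,0,-2,0,0,0],[0,0,0,0,0,0]]]'

```text
clock: 5.15
eef_pos: [659.0, 188.7, 43.0]
eef_rot: [0.195, 1.569, 0.477]
wrist_force: [0.0, 0.2, -1.7]
finger_gap: 60.0
```

```bash
python3 -c "
from h import *
st(658,188.5,39,15.5)"
```

```text
t 5.15 p [659.  188.7  43. ] jaw 16.1 down [ 0.001  0.001 -1.   ] gap 60.0 F [ 0.   0.2 -1.7] q6 -0.06
go [-1.  -0.2 -4. ] turn -0.6
```

jog_arm --moves '[[[0,0,-1.5,0,0,0],[0,0,-1.5,0,0,0],[0,0,-1,0,0,0],[0,0,0,0,0,0],[0,0,0,0,0,0]]]'

```text
clock: 5.65
eef_pos: [659.0, 188.7, 38.7]
eef_rot: [0.208, 1.569, 0.49]
wrist_force: [-0.4, -0.4, -2.3]
finger_gap: 60.1
```

```bash
python3 -c "
from h import *
st(658,188.5,39,15.5)"
```

```text
t 5.65 p [659.  188.7  38.7] jaw 16.1 down [ 0.001  0.001 -1.   ] gap 60.1 F [-0.4 -0.4 -2.3] q6 -0.06
go [-1.  -0.2  0.3] turn -0.6
```

jog_arm --moves '[[[0,0,-1,0,0,0],[0,0,0,0,0,0],[0,0,-0.5,0,0,0],[0,0,0,0,0,0],[0,0,0,0,0,0]]]'

```text
clock: 6.15
eef_pos: [659.3, 188.8, 38.4]
eef_rot: [0.091, 1.568, 0.373]
wrist_force: [-0.1, -0.9, -1.2]
finger_gap: 59.9
```

jog_arm --moves '[[[0,0,0,0,0,0],[0,0,0,0,0,0],[0,0,0,0,0,0],[0,0,0,0,0,0],[0,0,5,0,0,0]]]' --gripper 1

```text
clock: 6.65
eef_pos: [659.5, 188.8, 43.3]
eef_rot: [0.071, 1.568, 0.353]
wrist_force: [-0.9, 0.8, -0.1]
finger_gap: 93.5
```

jog_arm --moves '[[[0,0,20,0,0,0],[0,0,40,0,0,0],[0,0,20,0,0,0],[-25,-10,0,0,0,0],[-45,-18,0,0,0,0]]]'

```text
clock: 7.15
eef_pos: [590.3, 161.2, 127.7]
eef_rot: [0.01, 1.565, 0.292]
wrist_force: [1.3, 0.6, 0.6]
finger_gap: 93.9
```

jog_arm --moves '[[[-45,-18,0,0,0,0],[-45,-18,0,0,0,0],[-30,-12,0,0,0,0],[-10,-5,0,0,0,0],[0,0,0,0,0,0]]]'

```text
clock: 7.65
eef_pos: [451.7, 105.2, 130.2]
eef_rot: [-0.05, 1.561, 0.232]
wrist_force: [0.0, -0.3, -0.7]
finger_gap: 93.7
```

jog_arm --moves '[[[0,0,0,0,0,0],[0,0,0,0,0,0],[0,0,0,0,0,0]]]' --gripper 0.3

```text
clock: 7.95
eef_pos: [453.7, 105.9, 131.1]
eef_rot: [-0.059, 1.559, 0.223]
wrist_force: [0.5, -0.3, -0.3]
finger_gap: 73.4
```

```bash
python3 -c "
from h import *
st(438.5,97.3,35,12.5)"
```

```text
t 7.95 p [453.7 105.9 131.1] jaw 16.2 down [ 0.011  0.003 -1.   ] gap 73.4 F [ 0.5 -0.3 -0.3] q6 -0.13
go [-15.2  -8.6 -96.1] turn -3.7
```

jog_arm --moves '[[[-15,-9,-10,-0.2,0.6,-3.5],[0,0,-30,0,0,0],[0,0,-30,0,0,0],[0,0,-15,0,0,0],[0,0,0,0,0,0]]]'

```text
clock: 8.45
eef_pos: [440.7, 97.6, 43.2]
eef_rot: [-0.697, 1.568, -0.478]
wrist_force: [-0.5, 0.1, -0.5]
finger_gap: 60.7
```

jog_arm --moves '[[[0,0,0,0,0,0],[0,0,0,0,0,0]]]'

```text
clock: 8.65
eef_pos: [441.5, 97.9, 43.8]
eef_rot: [-0.658, 1.568, -0.438]
wrist_force: [-0.4, 0.5, 0.1]
finger_gap: 60.9
```

```bash
python3 -c "
from h import *
st(438.5,97.3,35,12.5)"
```

```text
t 8.65 p [441.5  97.9  43.8] jaw 12.6 down [ 0.002 -0.001 -1.   ] gap 60.9 F [-0.4  0.5  0.1] q6 -0.08
go [-3.  -0.6 -8.8] turn -0.1
```

jog_arm --moves '[[[-3,-1,-5,0,0,0],[0,0,-3,0,0,0],[0,0,0,0,0,0],[0,0,0,0,0,0]]]'

```text
clock: 9.05
eef_pos: [439.5, 97.0, 37.1]
eef_rot: [-0.326, 1.565, -0.106]
wrist_force: [0.1, -0.1, -0.1]
finger_gap: 61.4
```

jog_arm --moves '[[[0,0,0,0,0,0],[0,0,0,0,0,0],[0,0,0,0,0,0],[0,0,0,0,0,0],[0,0,0,0,0,0]]]' --gripper -1

```text
clock: 9.55
eef_pos: [439.5, 97.0, 37.5]
eef_rot: [-0.336, 1.565, -0.116]
wrist_force: [0.9, 0.6, 0.8]
finger_gap: 33.4
```

jog_arm --moves '[[[0,0,0,0,0,0],[0,0,0,0,0,0],[0,0,0,0,0,0]]]'

```text
clock: 9.85
eef_pos: [439.5, 97.0, 37.5]
eef_rot: [-0.334, 1.565, -0.114]
wrist_force: [-1.3, 0.5, -0.8]
finger_gap: 33.6
```

```bash
python3 -c "
from h import *
st(640,-182,41,12.5)"
```

```text
t 9.85 p [439.5  97.   37.5] jaw 12.6 down [ 0.006 -0.001 -1.   ] gap 33.6 F [-1.3  0.5 -0.8] q6 -0.08
go [ 200.5 -279.     3.5] turn -0.1
```

jog_arm --moves '[[[0,0,20,0,0,0],[0,0,40,0,0,0],[0,0,30,0,0,0],[15,-25,0,0,0,0],[30,-40,0,0,0,0]]]'

```text
clock: 10.35
eef_pos: [481.9, 33.3, 129.7]
eef_rot: [-0.722, 1.569, -0.497]
wrist_force: [1.8, 1.2, -2.9]
finger_gap: 33.5
```

jog_arm --moves '[[[30,-40,0,0,0,0],[30,-40,0,0,0,0],[30,-40,0,0,0,0],[25,-35,0,0,0,0],[15,-20,0,0,0,0]]]'

```text
clock: 10.85
eef_pos: [614.0, -148.5, 128.2]
eef_rot: [-0.557, 1.57, -0.332]
wrist_force: [0.1, -0.2, -2.7]
finger_gap: 33.1
```

jog_arm --moves '[[[8,-10,0,0,0,0],[0,0,0,0,0,0],[0,0,0,0,0,0],[0,0,0,0,0,0]]]'

```text
clock: 11.25
eef_pos: [621.6, -160.8, 124.9]
eef_rot: [2.623, 1.568, 2.845]
wrist_force: [0.2, 0.2, -3.9]
finger_gap: 33.3
```

```bash
python3 -c "
from h import *
st(640,-182,44,12.5)"
```

```text
t 11.25 p [ 621.6 -160.8  124.9] jaw 12.7 down [-0.003  0.001 -1.   ] gap 33.3 F [ 0.2  0.2 -3.9] q6 -0.53
go [ 18.4 -21.2 -80.9] turn -0.2
```

jog_arm --moves '[[[18,-21,-10,0,0,0],[0,0,-25,0,0,0],[0,0,-20,0,0,0],[0,0,0,0,0,0],[0,0,0,0,0,0]]]'

```text
clock: 11.75
eef_pos: [639.6, -178.1, 70.7]
eef_rot: [2.403, 1.569, 2.629]
wrist_force: [0.2, 0.0, -2.5]
finger_gap: 33.0
```

jog_arm --moves '[[[0,0,0,0,0,0],[0,0,0,0,0,0]]]'

```text
clock: 11.95
eef_pos: [640.1, -177.5, 73.0]
eef_rot: [-0.089, 1.57, 0.138]
wrist_force: [-0.2, 1.0, -3.2]
finger_gap: 33.5
```

```bash
python3 -c "
from h import *
st(640,-182,44,12.5)
im,d=manip.camera('side'); cv2.imwrite('pics/s2.png',cv2.resize(im[140:340,220:460],None,fx=3,fy=3))"
```

```text
t 11.95 p [ 640.1 -177.5   73. ] jaw 13.0 down [ 0.001  0.    -1.   ] gap 33.5 F [-0.2  1.  -3.2] q6 -0.55
go [ -0.1  -4.5 -29. ] turn -0.5
```

View pics/s2.png

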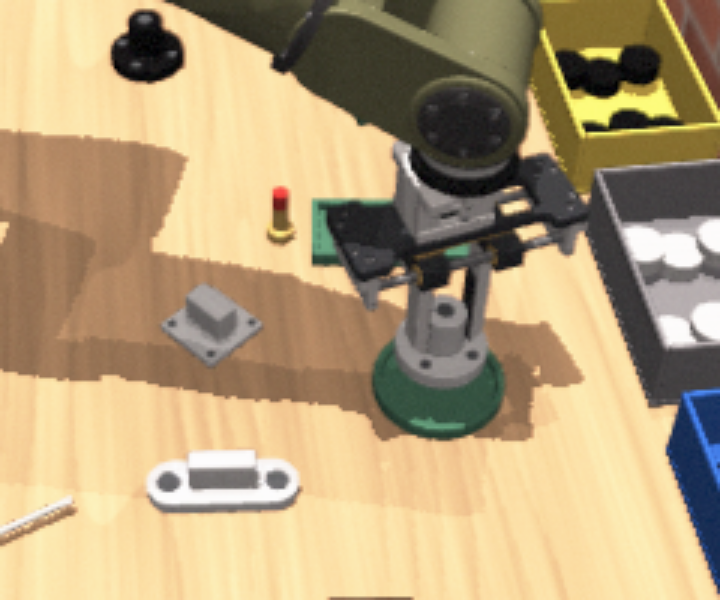

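The flange hangs level over the round nest, disc at about (440,355) in the crop. A small shift, then lower.

jog_arm --moves '[[[0,-5,0,0,0,0],[0,0,0,0,0,0],[0,0,-12,0,0,0],[0,0,-10,0,0,0],[0,0,0,0,0,0]]]'

```text
clock: 12.5
eef_pos: [640.3, -183.2, 50.4]
eef_rot: [-0.422, 1.568, -0.195]
wrist_force: [0.4, 0.5, -3.5]
finger_gap: 33.3
```

jog_arm --moves '[[[0,0,0,0,0,0],[0,0,0,0,0,0],[0,0,0,0,0,0]]]'

```text
clock: 12.8
eef_pos: [640.2, -183.1, 49.7]
eef_rot: [-0.322, 1.569, -0.095]
wrist_force: [-0.1, -0.2, -3.4]
finger_gap: 33.3
```

jog_arm --moves '[[[0,0,-3,0,0,0],[0,0,-2,0,0,0],[0,0,0,0,0,0],[0,0,0,0,0,0],[0,0,0,0,0,0]]]'

```text
clock: 13.3
eef_pos: [640.4, -183.0, 44.8]
eef_rot: [-0.398, 1.568, -0.171]
wrist_force: [0.4, 0.4, -3.6]
finger_gap: 33.4
```

jog_arm --moves '[[[0,0,-1,0,0,0],[0,0,0,0,0,0],[0,0,-0.5,0,0,0],[0,0,0,0,0,0]]]'

```text
clock: 13.7
eef_pos: [640.6, -183.1, 43.6]
eef_rot: [-0.426, 1.568, -0.199]
wrist_force: [0.4, -0.4, -3.2]
finger_gap: 33.5
```

jog_arm --moves '[[[0,0,-0.7,0,0,0],[0,0,0,0,0,0],[0,0,-0.5,0,0,0],[0,0,0,0,0,0]]]'

```text
clock: 14.1
eef_pos: [640.7, -183.2, 43.5]
eef_rot: [-0.47, 1.567, -0.243]
wrist_force: [0.4, 0.1, -2.1]
finger_gap: 33.4
```

jog_arm --moves '[[[0,0,0,0,0,0],[0,0,0,0,0,0],[0,0,0,0,0,0],[0,0,0,0,0,0],[0,0,5,0,0,0]]]' --gripper 0.3

```text
clock: 14.6
eef_pos: [641.0, -183.3, 48.3]
eef_rot: [-0.475, 1.566, -0.248]
wrist_force: [0.2, -0.1, -0.5]
finger_gap: 61.1
```

jog_arm --moves '[[[0,0,25,0,0,0],[0,0,45,0,0,0],[-20,-8,10,0,0,8],[-30,-12,0,0,0,8],[-30,-12,0,0,0,8]]]'

```text
clock: 15.1
eef_pos: [560.9, -214.5, 133.1]
eef_rot: [-0.933, 1.564, -0.272]
wrist_force: [-0.6, -0.4, -0.3]
finger_gap: 61.3
```

jog_arm --moves '[[[-30,-12,0,0,0,8],[-30,-12,0,0,0,8],[-20,-8,0,0,0,8],[-10,-4,0,0,0,8],[-5,-2,0,0,0,8]]]'

```text
clock: 15.6
eef_pos: [460.0, -254.9, 136.4]
eef_rot: [-1.201, 1.56, 0.186]
wrist_force: [0.6, -0.8, 0.1]
finger_gap: 60.9
```

jog_arm --moves '[[[0,0,0,0,0,8],[0,0,0,0,0,0],[0,0,0,0,0,0],[0,0,0,0,0,0]]]' --gripper 0

```text
clock: 16.0
eef_pos: [459.7, -255.5, 138.1]
eef_rot: [-1.359, 1.559, 0.168]
wrist_force: [0.4, -0.9, 0.5]
finger_gap: 47.0
```

```bash
python3 -c "
from h import *
st(463,-257.5,34,88)"
```

```text
t 16.0 p [ 459.7 -255.5  138.1] jaw 87.5 down [ 0.012  0.002 -1.   ] gap 47.0 F [ 0.4 -0.9  0.5] q6 -2.11
go [   3.3   -2.  -104.1] turn 0.5
```

jog_arm --moves '[[[3,-2,-10,0,0.7,0.5],[0,0,-30,0,0,0],[0,0,-30,0,0,0],[0,0,-20,0,0,0],[0,0,0,0,0,0]]]'

```text
clock: 16.5
eef_pos: [463.7, -257.3, 43.1]
eef_rot: [1.055, 1.568, 2.585]
wrist_force: [0.3, 0.5, 0.6]
finger_gap: 47.0
```

jog_arm --moves '[[[0,0,0,0,0,0],[0,0,0,0,0,0]]]'

```text
clock: 16.7
eef_pos: [464.2, -257.4, 43.5]
eef_rot: [1.146, 1.568, 2.675]
wrist_force: [-1.0, -0.4, 0.6]
finger_gap: 47.1
```

```bash
python3 -c "
from h import *
st(463,-257.5,34.5,88)"
```

```text
t 16.7 p [ 464.2 -257.4   43.5] jaw 87.6 down [-0.003  0.001 -1.   ] gap 47.1 F [-1.  -0.4  0.6] q6 -2.1
go [-1.2 -0.1 -9. ] turn 0.4
```

jog_arm --moves '[[[-1,0,-5,0,0,0.4],[0,0,-3,0,0,0],[0,0,0,0,0,0],[0,0,0,0,0,0]]]'

```text
clock: 17.1
eef_pos: [464.2, -258.1, 37.3]
eef_rot: [-2.689, 1.57, -1.153]
wrist_force: [0.3, 1.0, -0.2]
finger_gap: 46.9
```

jog_arm --moves '[[[0,0,0,0,0,0],[0,0,0,0,0,0],[0,0,0,0,0,0],[0,0,0,0,0,0],[0,0,0,0,0,0]]]' --gripper -1

```text
clock: 17.6
eef_pos: [464.4, -258.2, 37.8]
eef_rot: [-2.349, 1.569, -0.813]
wrist_force: [-0.2, 0.3, -0.9]
finger_gap: 15.6
```

jog_arm --moves '[[[0,0,0,0,0,0],[0,0,0,0,0,0],[0,0,0,0,0,0]]]'

```text
clock: 17.9
eef_pos: [464.4, -258.2, 37.8]
eef_rot: [-2.342, 1.569, -0.806]
wrist_force: [0.7, 0.3, -0.3]
finger_gap: 15.8
```

```bash
python3 -c "
from h import *
st(634,-15,42,83)"
```

```text
t 17.9 p [ 464.4 -258.2   37.8] jaw 88.0 down [ 0.001 -0.001 -1.   ] gap 15.8 F [ 0.7  0.3 -0.3] q6 -2.11
go [169.6 243.2   4.2] turn -5.0
```

jog_arm --moves '[[[0,0,20,0,0,0],[0,0,40,0,0,0],[0,0,35,0,0,0],[15,22,0,0,0,-1],[28,40,0,0,0,-1]]]'

```text
clock: 18.4
eef_pos: [504.9, -197.3, 134.9]
eef_rot: [1.35, 1.568, 2.844]
wrist_force: [0.3, -0.6, -3.0]
finger_gap: 15.9
```

jog_arm --moves '[[[28,40,0,0,0,-1],[28,40,0,0,0,-1],[28,40,0,0,0,-1],[20,28,0,0,0,0],[12,16,0,0,0,0]]]'

```text
clock: 18.9
eef_pos: [624.4, -24.3, 134.4]
eef_rot: [1.455, 1.567, 2.895]
wrist_force: [-0.9, -0.3, -2.1]
finger_gap: 15.6
```

jog_arm --moves '[[[0,0,0,0,0,0],[0,0,0,0,0,0],[0,0,0,0,0,0]]]'

```text
clock: 19.2
eef_pos: [624.2, -22.6, 132.7]
eef_rot: [1.531, 1.565, 2.974]
wrist_force: [0.4, -0.4, -2.9]
finger_gap: 16.2
```

```bash
python3 -c "
from h import *
st(634,-15,43.8,83)"
```

```text
t 19.2 p [624.2 -22.6 132.7] jaw 82.6 down [-0.006  0.001 -1.   ] gap 16.2 F [ 0.4 -0.4 -2.9] q6 -1.54
go [  9.8   7.6 -88.9] turn 0.4
```

jog_arm --moves '[[[10,8,-5,0,-0.3,0],[0,0,-25,0,0,0],[0,0,-25,0,0,0],[0,0,0,0,0,0],[0,0,0,0,0,0]]]'

```text
clock: 19.7
eef_pos: [635.6, -16.8, 77.0]
eef_rot: [-1.161, 1.568, 0.277]
wrist_force: [-0.9, 0.5, -2.3]
finger_gap: 16.1
```

jog_arm --moves '[[[0,0,0,0,0,0],[0,0,0,0,0,0]]]'

```text
clock: 19.9
eef_pos: [636.4, -17.1, 79.0]
eef_rot: [-1.32, 1.566, 0.117]
wrist_force: [0.9, 0.1, -1.7]
finger_gap: 15.8
```

```bash
python3 -c "
from h import *
st(634,-15,44,83)
im,d=manip.camera('side'); cv2.imwrite('pics/s3.png',cv2.resize(im[120:320,230:470],None,fx=3,fy=3))"
```

```text
t 19.9 p [636.4 -17.1  79. ] jaw 82.3 down [ 0.005  0.001 -1.   ] gap 15.8 F [ 0.9  0.1 -1.7] q6 -1.52
go [ -2.4   2.1 -35. ] turn 0.7
```

View pics/s3.png

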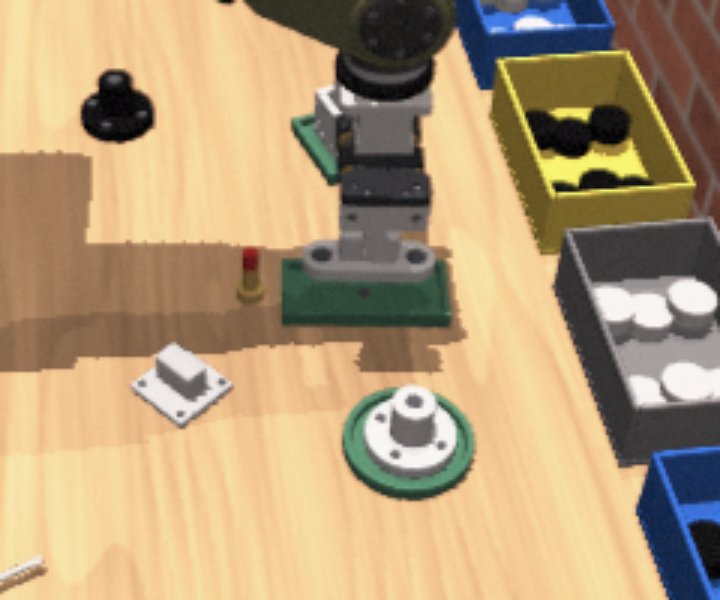

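The link hangs aligned with the oblong nest, at about (370,260) in the crop, and the flange sits well centred in the round nest. Lowering.

jog_arm --moves '[[[-2,2,0,0,0.3,0.5],[0,0,0,0,0,0],[0,0,-15,0,0,0],[0,0,-14,0,0,0],[0,0,0,0,0,0]]]'

```text
clock: 20.45
eef_pos: [634.5, -14.9, 48.9]
eef_rot: [-1.139, 1.569, 0.307]
wrist_force: [-0.1, 0.5, -2.4]
finger_gap: 16.2
```

jog_arm --moves '[[[0,0,0,0,0,0],[0,0,0,0,0,0],[0,0,0,0,0,0]]]'

```text
clock: 20.75
eef_pos: [634.3, -14.9, 48.0]
eef_rot: [0.375, 1.57, 1.821]
wrist_force: [-0.5, 0.4, -2.2]
finger_gap: 15.8
```

```bash
python3 -c "
from h import *
st(634,-15,43.8,83)"
```

```text
t 20.75 p [634.3 -14.9  48. ] jaw 82.9 down [-0.     0.001 -1.   ] gap 15.8 F [-0.5  0.4 -2.2] q6 -1.53
go [-0.3 -0.1 -4.2] turn 0.1
```

jog_arm --moves '[[[0,0,-2,0,0,0],[0,0,-1.5,0,0,0],[0,0,0,0,0,0],[0,0,-0.5,0,0,0],[0,0,0,0,0,0]]]'

```text
clock: 21.25
eef_pos: [634.7, -14.9, 44.6]
eef_rot: [-1.163, 1.569, 0.283]
wrist_force: [-0.3, 0.3, -2.4]
finger_gap: 15.6
```

jog_arm --moves '[[[0,0,-0.7,0,0,0],[0,0,0,0,0,0],[0,0,-0.5,0,0,0],[0,0,0,0,0,0]]]'

```text
clock: 21.65
eef_pos: [634.8, -14.9, 43.9]
eef_rot: [-1.272, 1.569, 0.174]
wrist_force: [0.4, -0.4, -2.1]
finger_gap: 15.7
```

jog_arm --moves '[[[0,0,-0.6,0,0,0],[0,0,0,0,0,0]]]'

```text
clock: 21.85
eef_pos: [635.0, -14.9, 43.9]
eef_rot: [-1.313, 1.569, 0.134]
wrist_force: [0.4, -0.2, -2.1]
finger_gap: 15.6
```

jog_arm --moves '[[[0,0,0,0,0,0],[0,0,0,0,0,0],[0,0,0,0,0,0],[0,0,0,0,0,0],[0,0,5,0,0,0]]]' --gripper 0

```text
clock: 22.35
eef_pos: [635.1, -14.9, 48.6]
eef_rot: [-1.319, 1.568, 0.128]
wrist_force: [0.9, -0.3, -0.3]
finger_gap: 46.4
```

jog_arm --moves '[[[0,0,25,0,0,0],[0,0,45,0,0,0],[-25,-12,10,0,0,-8],[-35,-18,0,0,0,-8],[-35,-18,0,0,0,-8]]]'

```text
clock: 22.85
eef_pos: [539.6, -62.4, 133.0]
eef_rot: [-1.013, 1.565, 0.006]
wrist_force: [0.0, 0.1, 1.1]
finger_gap: 47.0
```

jog_arm --moves '[[[-35,-18,0,0,0,-8],[-25,-13,0,0,0,-8],[-10,-5,0,0,0,-3],[0,0,0,0,0,0],[0,0,0,0,0,0]]]'

```text
clock: 23.35
eef_pos: [464.5, -101.1, 136.0]
eef_rot: [-1.03, 1.561, -0.362]
wrist_force: [-0.5, 0.3, -0.6]
finger_gap: 46.9
```

```bash
python3 -c "
from h import *
st(467.5,-100.6,30,41)
im,d=manip.camera('side'); np.savez('side1.npz',im=im,d=d); 
im2,d=manip.camera('top'); np.savez('top1.npz',im=im2,d=d)
a=cv2.resize(im[100:330,190:440],None,fx=3,fy=2.6)
b=cv2.resize(im2[140:250,200:440],None,fx=3.3,fy=3.3,interpolation=cv2.INTER_CUBIC)
cv2.imwrite('pics/s4.png',a);cv2.imwrite('pics/t4.png',b)"
```

```text
t 23.35 p [ 464.5 -101.1  136. ] jaw 38.3 down [ 0.009 -0.003 -1.   ] gap 46.9 F [-0.5  0.3 -0.6] q6 -0.96
go [   3.     0.5 -106. ] turn 2.7
```

View pics/s4.png

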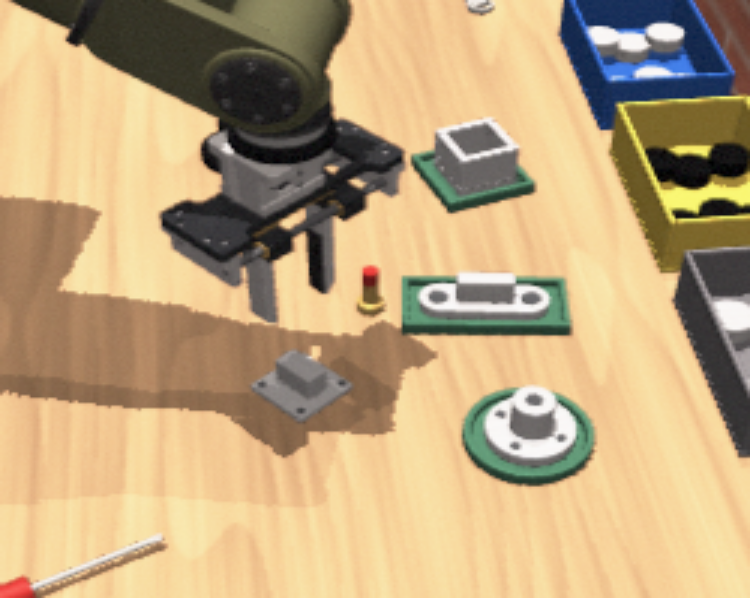

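View pics/t4.png

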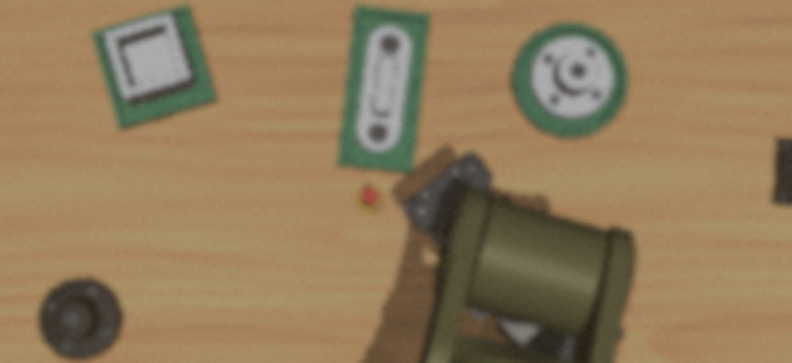

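All three parts lie flat and well inside their nests: crop (475,165) housing, (487,300) link, (530,430) flange. The gauge is standing at (370,290). Now the cover.

jog_arm --moves '[[[3,0,-10,0.2,0.5,2],[0,0,-30,0,0,0],[0,0,-30,0,0,0],[0,0,-20,0,0,0],[0,0,0,0,0,0]]]'

```text
clock: 23.95
eef_pos: [471.2, -98.9, 42.9]
eef_rot: [-0.729, 1.569, -0.014]
wrist_force: [1.1, 0.7, 0.7]
finger_gap: 46.9
```

jog_arm --moves '[[[0,0,0,0,0,0],[0,0,0,0,0,0]]]'

```text
clock: 24.15
eef_pos: [472.2, -98.6, 43.8]
eef_rot: [-0.747, 1.568, -0.03]
wrist_force: [0.1, -0.4, -0.1]
finger_gap: 47.2
```

Run:
```python
from h import *
st(467.5,-100.6,31,41)
for n in('top','side'):
    f=np.load(n+'1.npz'); W=world(n,f['d']); q=(f['d']>0)&(abs(W[...,0]-658)<60)&(abs(W[...,1]-188)<60)&(W[...,2]>48)
    p=W[q]; r=cv2.minAreaRect(p[:,:2].astype(np.float32)); print(n,len(p),'housing',r,'z',np.percentile(p[:,2],[10,50,90]).round(1))
```

```text
t 24.15 p [472.2 -98.6  43.8] jaw 41.1 down [ 0.002 -0.    -1.   ] gap 47.2 F [ 0.1 -0.4 -0.1] q6 -1.0
go [ -4.7  -2.  -12.8] turn -0.1
top 231 housing ((659.6806030273438, 189.71556091308594), (61.01021957397461, 60.10120391845703), 16.7360782623291) z [52.8 57.  61.2]
side 219 housing ((659.276611328125, 186.71649169921875), (61.95283889770508, 66.54447174072266), 15.103174209594727) z [49.5 54.4 57.7]
```

jog_arm --moves '[[[-4.5,-2,0,0,0,0],[0,0,-6,0,0,0],[0,0,-6,0,0,0],[0,0,0,0,0,0],[0,0,0,0,0,0]]]'

```text
clock: 24.65
eef_pos: [468.7, -101.1, 33.4]
eef_rot: [-0.915, 1.564, -0.198]
wrist_force: [0.5, 0.1, 0.5]
finger_gap: 46.8
```

```bash
python3 -c "
from h import *
st(467.5,-100.6,31,41)"
```

```text
t 24.65 p [ 468.7 -101.1   33.4] jaw 41.1 down [ 0.007 -0.001 -1.   ] gap 46.8 F [0.5 0.1 0.5] q6 -1.01
go [-1.2  0.5 -2.4] turn -0.1
```

jog_arm --moves '[[[-1,0.5,-2,0,0.4,0],[0,0,0,0,0,0],[0,0,0,0,0,0]]]'

```text
clock: 24.95
eef_pos: [467.7, -100.6, 31.3]
eef_rot: [-2.859, 1.569, -2.142]
wrist_force: [1.1, -0.6, -0.1]
finger_gap: 47.1
```

jog_arm --moves '[[[0,0,0,0,0,0],[0,0,0,0,0,0],[0,0,0,0,0,0],[0,0,0,0,0,0],[0,0,0,0,0,0]]]' --gripper -1

```text
clock: 25.45
eef_pos: [467.8, -100.6, 31.5]
eef_rot: [-2.722, 1.569, -2.005]
wrist_force: [-0.3, -0.1, -0.9]
finger_gap: 22.0
```

jog_arm --moves '[[[0,0,0,0,0,0],[0,0,0,0,0,0],[0,0,0,0,0,0]]]'

```text
clock: 25.75
eef_pos: [467.8, -100.6, 31.5]
eef_rot: [-2.677, 1.569, -1.96]
wrist_force: [-0.1, 0.3, 0.3]
finger_gap: 21.9
```

```bash
python3 -c "
from h import *
st(659.3,188.5,110,16.1)"
```

```text
t 25.75 p [ 467.8 -100.6   31.5] jaw 41.1 down [-0.001 -0.001 -1.   ] gap 21.9 F [-0.1  0.3  0.3] q6 -1.0
go [191.5 289.1  78.5] turn -25.0
```

jog_arm --moves '[[[0,0,20,0,0,0],[0,0,40,0,0,0],[0,0,45,0,0,0],[15,22,0,0,0,-4],[25,38,0,0,0,-7]]]'

```text
clock: 26.25
eef_pos: [505.8, -41.7, 140.1]
eef_rot: [2.373, 1.567, 2.89]
wrist_force: [0.4, 0.1, -2.3]
finger_gap: 21.8
```

jog_arm --moves '[[[25,38,0,0,0,-7],[25,38,0,0,0,-7],[25,38,0,0,0,0],[25,38,0,0,0,0],[15,22,0,0,0,0]]]'

```text
clock: 26.75
eef_pos: [624.4, 141.0, 140.5]
eef_rot: [2.268, 1.569, 2.524]
wrist_force: [0.3, -1.1, -0.9]
finger_gap: 21.9
```

jog_arm --moves '[[[0,0,0,0,0,0],[0,0,0,0,0,0],[0,0,0,0,0,0],[0,0,0,0,0,0]]]'

```text
clock: 27.15
eef_pos: [624.1, 142.7, 138.6]
eef_rot: [2.709, 1.566, 2.968]
wrist_force: [0.1, -0.5, -1.6]
finger_gap: 21.8
```

```bash
python3 -c "
from h import *
st(659.3,188.5,120,16.1)"
```

```text
t 27.15 p [624.1 142.7 138.6] jaw 14.8 down [-0.005  0.001 -1.   ] gap 21.8 F [ 0.1 -0.5 -1.6] q6 -0.09
go [ 35.2  45.8 -18.6] turn 1.3
```

jog_arm --moves '[[[18,23,0,-0.1,-0.3,1],[17,22,-10,0,0,0],[0,0,-5,0,0,0],[0,0,0,0,0,0],[0,0,0,0,0,0]]]'

```text
clock: 27.65
eef_pos: [659.6, 184.0, 124.8]
eef_rot: [-0.946, 1.569, -0.675]
wrist_force: [0.3, 0.1, -1.3]
finger_gap: 21.9
```

jog_arm --moves '[[[0,0,0,0,0,0],[0,0,0,0,0,0],[0,0,0,0,0,0]]]'

```text
clock: 27.95
eef_pos: [659.3, 182.3, 126.3]
eef_rot: [-0.656, 1.568, -0.387]
wrist_force: [-0.7, 0.2, -1.2]
finger_gap: 22.1
```

```bash
python3 -c "
from h import *
st(659.3,188.5,100,16.1)"
```

```text
t 27.95 p [659.3 182.3 126.3] jaw 15.4 down [ 0.003 -0.001 -1.   ] gap 22.1 F [-0.7  0.2 -1.2] q6 -0.05
go [ -0.    6.2 -26.3] turn 0.7
```

jog_arm --moves '[[[0,6,-10,0,0.2,0.7],[0,0,-13,0,0,0],[0,0,0,0,0,0],[0,0,0,0,0,0],[0,0,0,0,0,0]]]'

```text
clock: 28.45
eef_pos: [658.9, 188.6, 100.7]
eef_rot: [-2.784, 1.568, -2.502]
wrist_force: [-0.2, -0.1, -1.3]
finger_gap: 21.7
```

jog_arm --moves '[[[0,0,0,0,0,0],[0,0,0,0,0,0],[0,0,0,0,0,0]]]'

```text
clock: 28.75
eef_pos: [659.1, 188.6, 101.2]
eef_rot: [-2.577, 1.569, -2.295]
wrist_force: [-0.2, 0.7, -1.2]
finger_gap: 21.6
```

Run:
```python
from h import *
st(659.3,188.5,88.5,16.1)
im,d=manip.camera('side'); cv2.imwrite('pics/s5.png',cv2.resize(im[110:200,300:410],None,fx=6,fy=6,interpolation=cv2.INTER_CUBIC))
np.savez('side2.npz',im=im,d=d)
# expected corners in crop px of housing rim (z=56) by side cam
K,R,t=P('side')
def pr(x): 
    c=R@np.array(x)+t; u=K@c/c[2]; return ((u[:2]-[300,110])*6).round(0)
for c,z in(((659.3,186.7),56),((659.3,186.7),68),((659.3,186.7),76)):
    print(z,[pr([c[0]+30*(a*np.cos(.28)-b*np.sin(.28)),c[1]+30*(a*np.sin(.28)+b*np.cos(.28)),z]).tolist() for a,b in((-1,-1),(1,-1),(1,1),(-1,1))])
```

```text
t 28.75 p [659.1 188.6 101.2] jaw 16.2 down [-0.001 -0.001 -1.   ] gap 21.6 F [-0.2  0.7 -1.2] q6 -0.06
go [  0.2  -0.1 -12.7] turn -0.1
56 [[261.0, 312.0], [377.0, 280.0], [320.0, 208.0], [206.0, 237.0]]
68 [[262.0, 291.0], [378.0, 260.0], [321.0, 188.0], [207.0, 217.0]]
76 [[262.0, 278.0], [380.0, 246.0], [322.0, 174.0], [208.0, 204.0]]
```

View pics/s5.png

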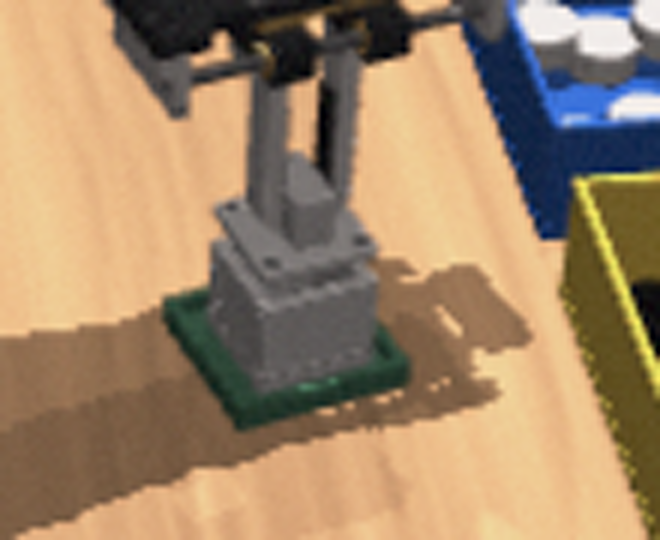

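The cover hovers square above the housing. Its top corners are near (270,272), (380,240) and (216,207), and the housing rim corners near (262,309), (378,278) and (211,240). A closer crop will give the offset.

Run:
```python
from h import *
im=np.load('side2.npz')['im'][138:178,328:370]
cv2.imwrite('pics/s6.png',cv2.resize(im,None,fx=14,fy=14,interpolation=cv2.INTER_LANCZOS4))
K,R,t=P('side')
def pr(x): 
    c=R@np.array(x)+t; u=K@c/c[2]; return ((u[:2]+.5-[328,138])*14).round(0)
c=(659.3,186.7)
for z in(56,69.7,77.7):
    print(z,[pr([c[0]+30*(a*np.cos(.281)-b*np.sin(.281)),c[1]+30*(a*np.sin(.281)+b*np.cos(.281)),z]).tolist() for a,b in((-1,-1),(1,-1),(1,1),(-1,1))])
print(pr([659.3,186.7,56]),pr([669.3,186.7,56]),pr([659.3,196.7,56]))
```

```text
56 [[223.0, 342.0], [494.0, 268.0], [361.0, 100.0], [96.0, 169.0]]
69.7 [[226.0, 288.0], [499.0, 214.0], [365.0, 46.0], [98.0, 116.0]]
77.7 [[228.0, 256.0], [502.0, 183.0], [367.0, 14.0], [100.0, 84.0]]
[294. 218.] [342. 215.] [285. 188.]
```

View pics/s6.png

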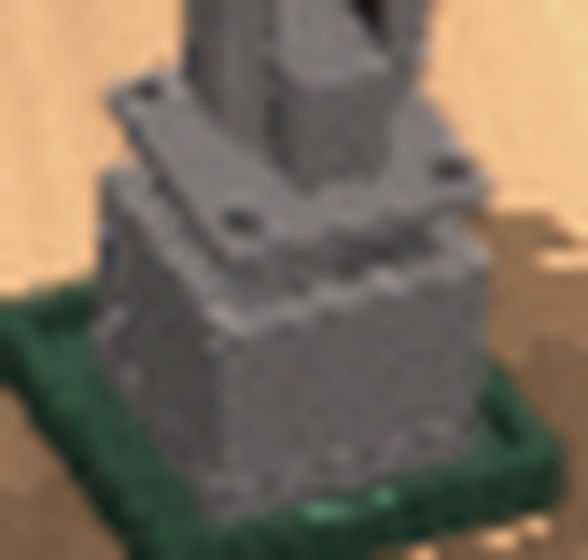

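The corners agree with the projected model to within about 2 mm, given the blur. I'll lower it and judge the seam directly.

jog_arm --moves '[[[0,0,-5,0,0,0],[0,0,-5,0,0,0],[0,0,0,0,0,0],[0,0,0,0,0,0],[0,0,0,0,0,0]]]'

```text
clock: 29.3
eef_pos: [659.1, 188.5, 90.2]
eef_rot: [-2.631, 1.569, -2.349]
wrist_force: [0.2, -0.6, -1.7]
finger_gap: 21.9
```

jog_arm --moves '[[[0,0,-1,0,0,0],[0,0,-0.7,0,0,0],[0,0,0,0,0,0],[0,0,0,0,0,0]]]'

```text
clock: 29.7
eef_pos: [659.2, 188.6, 88.6]
eef_rot: [-2.476, 1.569, -2.194]
wrist_force: [0.6, 0.2, -0.9]
finger_gap: 21.7
```

```bash
python3 -c "
from h import *
st(659.3,188.5,87.5,16.1)"
```

```text
t 29.7 p [659.2 188.6  88.6] jaw 16.2 down [-0.001 -0.001 -1.   ] gap 21.7 F [ 0.6  0.2 -0.9] q6 -0.06
go [ 0.1 -0.1 -1.1] turn -0.1
```

Run:
```python
from h import *
ims=[manip.camera('side')[0][140:178,330:368].astype(float) for _ in range(6)]
im=np.clip((np.mean(ims,0)-40)*1.6,0,255).astype(np.uint8)
cv2.imwrite('pics/s7.png',cv2.resize(im,None,fx=15,fy=15,interpolation=cv2.INTER_CUBIC))
```

```text
(no output)
```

View pics/s7.png

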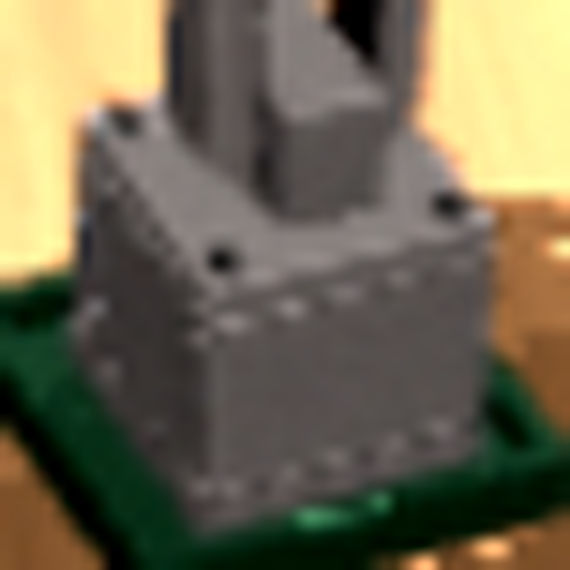

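The cover's edges run on flush with the housing's sides: left silhouette at x≈82, right at x≈490 and the near corner at (205,300). Setting it down and releasing.

jog_arm --moves '[[[0,0,-0.7,0,0,0],[0,0,0,0,0,0],[0,0,-0.6,0,0,0],[0,0,0,0,0,0],[0,0,0,0,0,0]]]'

```text
clock: 30.5
eef_pos: [659.3, 188.6, 87.5]
eef_rot: [-2.192, 1.57, -1.91]
wrist_force: [-0.7, 0.1, -1.5]
finger_gap: 22.1
```

jog_arm --moves '[[[0,0,-0.4,0,0,0],[0,0,0,0,0,0],[0,0,0,0,0,0]]]'

```text
clock: 30.8
eef_pos: [659.3, 188.6, 87.5]
eef_rot: [-2.02, 1.57, -1.738]
wrist_force: [0.7, 0.6, -0.1]
finger_gap: 21.7
```

Contact: z holds at 87.5, as expected. Release, rise and back off.

jog_arm --moves '[[[0,0,0,0,0,0],[0,0,0,0,0,0],[0,0,0,0,0,0],[0,0,0,0,0,0],[0,0,3,0,0,0]]]' --gripper 0

```text
clock: 31.3
eef_pos: [659.3, 188.6, 90.2]
eef_rot: [-2.134, 1.57, -1.852]
wrist_force: [0.2, 0.4, -0.1]
finger_gap: 46.8
```

jog_arm --moves '[[[0,0,20,0,0,0],[0,0,40,0,0,0],[0,0,40,0,0,0],[-40,0,0,0,0,0],[-50,0,0,0,0,0]]]'

```text
clock: 31.8
eef_pos: [570.7, 188.0, 194.2]
eef_rot: [-0.405, 1.568, -0.124]
wrist_force: [1.0, 1.3, 0.2]
finger_gap: 47.2
```

jog_arm --moves '[[[-50,0,0,0,0,0],[-50,0,0,0,0,0],[-40,0,0,0,0,0],[0,0,0,0,0,0],[0,0,0,0,0,0]]]'

```text
clock: 32.3
eef_pos: [423.5, 187.6, 196.8]
eef_rot: [-0.078, 1.563, 0.203]
wrist_force: [0.9, -0.3, -0.1]
finger_gap: 46.8
```

Run:
```python
from h import *
st()
a,d=manip.camera('side'); b,e=manip.camera('top')
np.savez('f.npz',a=a,b=b)
A=cv2.resize(a[100:300,220:440],None,fx=3,fy=3,interpolation=cv2.INTER_CUBIC)[:560]
cv2.imwrite('pics/f1.png',A)
s=np.hstack([cv2.resize(a[130:180,325:375],(400,400),interpolation=cv2.INTER_CUBIC),cv2.resize(b[140:180,225:265],(400,400),interpolation=cv2.INTER_CUBIC)])
cv2.imwrite('pics/f2.png',s)
for n,D in(('side',d),('top',e)):
    W=world(n,D); q=(D>0)&(abs(W[...,0]-659)<50)&(abs(W[...,1]-188)<50)
    for l,m in(('plate',q&(W[...,2]>57)&(W[...,2]<72)),('rib',q&(W[...,2]>82)&(W[...,2]<102))):
        p=W[m]; print(n,l,len(p),np.round(p.mean(0),1),cv2.minAreaRect(p[:,:2].astype(np.float32)))
```

```text
t 32.3 p [423.5 187.6 196.8] jaw 16.1 down [ 0.008  0.002 -1.   ] gap 46.8 F [ 0.9 -0.3 -0.1] q6 0.06
side plate 235 [656.7 177.1  63.5] ((659.3489379882812, 186.86846923828125), (61.14173126220703, 65.9520034790039), 14.528358459472656)
side rib 94 [659.4 184.   89.4] ((660.3132934570312, 186.33872985839844), (22.59258460998535, 42.96709442138672), 16.735004425048828)
top plate 321 [657.5 187.9  65.4] ((659.4214477539062, 189.52029418945312), (60.71343994140625, 60.552242279052734), 15.038151741027832)
top rib 121 [658.6 189.   93.1] ((659.9036254882812, 189.37554931640625), (23.399717330932617, 40.526702880859375), 12.555667877197266)
```

View pics/f1.png

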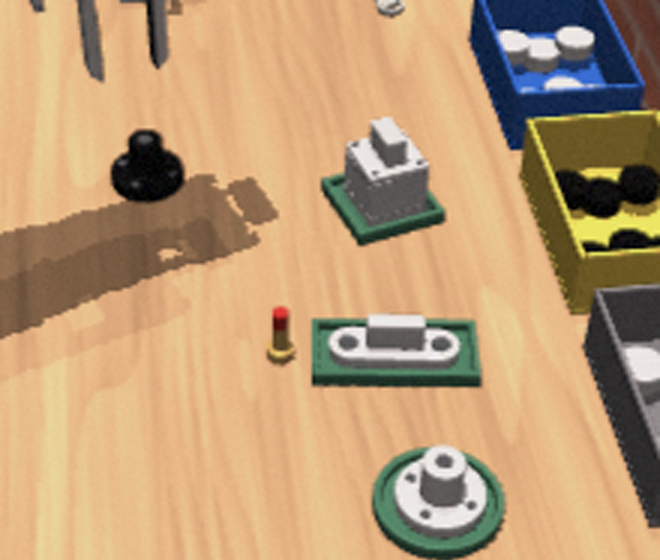

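View pics/f2.png

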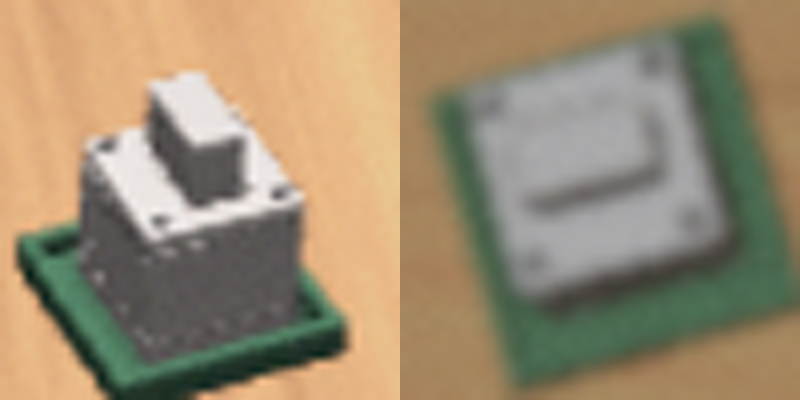

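The cover sits flush on the housing, all three parts are in their nests, and the gauge and black flange are standing. Both views put the plate's centre within 0.4 mm of the housing's.

```bash
python3 -c "
from cell import manip
print(manip.sign_off())"
```

```text
the job is handed in; nothing more can be done
None
```

The job is done and handed in at about 32 s on the clock, well inside the 112 s limit. I placed the housing, flange and link in their nests in that order, and only then put the bare cover on the housing.

**Last checks:**
- **Nests:** the final pictures show the three castings flat in their nests.
- **Cover:** both cameras put its centre within about 0.4 mm of the housing's centre. Its edges look flush, and its sides are square with the housing's to about 2°, the noise of the angle measurement.
- **Other parts:** I did not touch the black castings or the gauge. The gauge and the black flange stand where they were. The black cover was outside the final pictures, and the arm never went near it.
- **Forces and robot:** the wrist force readings stayed under about 5 N. The gripper is open and clear of everything.

**What disagreed:** the two cameras differ by about 3 mm in y, close to the stated calibration error. I averaged them and used the grasp positions as a cross-check. The corners I read off one enlarged view before lowering the cover suggested an offset of 2–3 mm. The later seam view and the depth measurements did not bear that out.

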